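Check the cut plywood parts against their full-size drawings

ROBOT

A 7-joint arm with a two-finger parallel gripper is mounted at the origin on the work surface. World frame = base frame: x ahead of the robot, y to its left, z up, the work surface at z = 0. Lengths are in m, angles in rad, forces in N, time in s.
With the tool pointing down it reaches from about 0.4 to 0.85 m from the base axis. Payload 6.9 kg.
Tool frame: the origin (TCP) lies between the finger pads; the fingertips stand 8 mm ahead of it and the grasp point (between the pads) lies 11 mm behind it; z points along the fingers, y is the direction in which the jaws open and shut (so a half turn about z gives the same grasp; the last joint's range is limited). The gripper opens to 85 mm and grips with 20 to 120 N. Pads are 22 mm wide; open, the fingers measure 114 mm over their backs; the gripper's body (76 mm by 85 mm) begins 54 mm behind the grasp point. The pads swing forward as they close: fully open they stand 13 mm farther back than shut.
Start: joints at [-1.149, 0.507, -0.238, 1.5, 0.126, 1.149, -0.155], TCP at [0.194, 0.594, 0.239] pointing down, gripper open.
Joint ranges: [-3.08, 3.08], [-0.24, 2.05], [-1.43, 1.35], [0, 2.5], [-1.52, 4.66], [0.17, 1.96], [-2.89, 2.89]. Speed limits (rad/s): [2.39, 2.39, 3.14, 3.14, 3.14, 3.14, 3.14].

INTERFACE

Orientations are given as a rotation vector (axis times angle).
In Python, from cell import manip gives the robot as it stands. The module is installed in compiled form; this text tells all that it offers.
- The arm moves only by the tool send_rows, never from a script. Its argument "targets" is a list of rows, each a list of 7 numbers: the gripper's target within -1 to 1 (shut at 1, half-way at 0, fully open at -1), then the shift along the world's x, y, z in mm, then the turn, a rotation vector about the world's x, y, z in rad. A call has 1 to 20 rows; each row shifts and turns the commanded pose from where the row before left it; what a row does not reach is not made up. A row lasts 1/8 s, in which the tool goes at most 62.5 mm and 10.7 degrees, less where a joint would pass 70% of its speed; a pose out of reach is approached as far as the arm can. A call with a gripper value outside its range is refused whole. The fingers move at their own pace and stop on an object; "grip_force" is the grip in N (left out, the last holds). Time passes only in rows, so rows that do not move let the fingers close. It gives the time, the measured TCP pose, the force and the opening at its end, in the units of the state.
- manip.sense(): the state, without advancing time (a new reading comes with each control period).
- manip.snapshot(name): name is "side" or "top" or "wrist"; returns a dict with "color" (420x560x3 uint8, red, green, blue), "intrinsics" (3x3 intrinsics, pixels), "origin" and "attitude" of the camera in the world. Camera axes: x right, y up, looking along -z (the intrinsics and any distortion apply to the point x, -y, -z); pixel columns grow to the right and rows downward; lengths in m; the calibration is good to about 2 mm. A picture is of the moment at which its call begins. There is no depth.
- manip.job_done(): hands the job in, once; it reports no verdict.
Trained networks look in a picture, given as the dict that the camera call returned (one of the last four; its "shot" number tells which), for a name from the list of things; names that differ only in an ending like _2 or _b are one class to them, and where a whole thing is asked for, a point or a joint stands for the part that bears it (a point fixed in the world has none). Each returns a list of dicts, best first, with "score" (0 to 1); they miss things now and then, are a little off and sometimes report something else, mostly with a low value. They report only what shows in the picture. A call takes as long as a camera call. They do not tell look-alikes from the thing itself.
- manip.regions_of(picture, query): "region" (420x560 bool, what is visible of it) and "xy" ([column, row] in pixels, amid what is visible of it).
- manip.spot_point(picture, query): "xy" ([column, row] in pixels: a listed point, or the origin of a listed thing).
The state is a dict: "time": time; "joint_pos": joint angles; "qvel": joint speeds; "joint_torque": joint torques, N m; "eef_pos": TCP position; "ee_rot": TCP orientation; "contact_force": force on the tool from outside, world axes, zero at the start; "moment": the same for the moment, N m; "finger_gap": finger opening in m.
Only numpy, scipy, OpenCV 4.12 (cv2) and the standard library are available. Lean on these libraries where they do the work, as an engineer would, in place of code of your own. Each camera call takes 0.05 s, during which the arm holds its last target.

TASK

Check the plywood parts we have cut against the four full-size drawings taped to the desk: lay each part flat on its own drawing, lined up so that it covers its outline. The wheel and the strap that came out too small match no drawing, so leave those two where they lie.

Things in the scene. Friction and masses are not known exactly. Their poses are not given: they have to be found in the camera images.
- wheel: The full-size wheel: a round disc 56 mm across with a dark 8 mm axle hole in the middle. Loose, bare plywood, 18 mm thick, lying flat on the desk, 15 to 50 g. Origin: centre of the underside; z up. 
- bearer: The bearer, shaped like a capital I: 90 mm long (its x) and 52 mm wide (its y). The two end flanges are 15 mm long (x) by 52 mm wide; the web between them is 60 mm long and 20 mm wide (y), centred, with its two sides open to the desk, so it can be gripped across the web at the origin. The half turn looks the same. Loose, bare plywood, 18 mm thick, lying flat on the desk, 15 to 50 g. Origin: centre of the underside; z up. 
- strap: The full-length strap: 90 mm long (its x), 26 mm wide (its y), round ends, a dark 8 mm hole near each end. The half turn looks the same. Loose, bare plywood, 18 mm thick, lying flat on the desk, 15 to 50 g. Origin: centre of the underside; z up. 
- frame: The frame: a rectangle 84 mm long (its x) by 54 mm wide (its y) with a 56 mm by 26 mm window right through; the border is 14 mm wide. Can be gripped across its 54 mm width. The half turn looks the same. Loose, bare plywood, 18 mm thick, lying flat on the desk, 15 to 50 g. Origin: centre of the underside; z up. 
- small_wheel: The wheel that was cut too small: disc 36 mm across with an 8 mm hole. Matches no drawing; leave it. Loose, bare plywood, 18 mm thick, lying flat on the desk, 15 to 50 g. Origin: centre of the underside; z up. 
- short_strap: The strap that was cut too short: 56 mm long (its x), 26 mm wide, round ends, two holes. Matches no drawing; leave it. Loose, bare plywood, 18 mm thick, lying flat on the desk, 15 to 50 g. Origin: centre of the underside; z up. 
- draw_wheel: Full-size drawing of the wheel: a 56 mm circle with a small circle in the middle. Paper sheet 128 mm (its x) by 108 mm (its y), no thicker than paper (parts rest at desk height on it), taped to the desk at the corners and fixed; dark pencil outline about 2 mm wide, pale grey tone inside, short centre-line ticks at the sheet's edges. Origin: centre of the sheet and of the outline, at desk height; z up.
- draw_bearer: Full-size drawing of the bearer: the I outline, 90 mm along the sheet's x and 52 mm along its y. Paper sheet 128 mm (its x) by 108 mm (its y), no thicker than paper (parts rest at desk height on it), taped to the desk at the corners and fixed; dark pencil outline about 2 mm wide, pale grey tone inside, short centre-line ticks at the sheet's edges. Origin: centre of the sheet and of the outline, at desk height; z up.
- draw_strap: Full-size drawing of the strap: a 90 mm by 26 mm bar with round ends and two small circles, its length along the sheet's x. Paper sheet 128 mm (its x) by 108 mm (its y), no thicker than paper (parts rest at desk height on it), taped to the desk at the corners and fixed; dark pencil outline about 2 mm wide, pale grey tone inside, short centre-line ticks at the sheet's edges. Origin: centre of the sheet and of the outline, at desk height; z up.
- draw_frame: Full-size drawing of the frame: 84 mm along the sheet's x by 54 mm along its y, the window left white. Paper sheet 128 mm (its x) by 108 mm (its y), no thicker than paper (parts rest at desk height on it), taped to the desk at the corners and fixed; dark pencil outline about 2 mm wide, pale grey tone inside, short centre-line ticks at the sheet's edges. Origin: centre of the sheet and of the outline, at desk height; z up.
Not all that is in view belongs to the job. What is shaped like the frame but red is not meant. What is shaped like the wheel but pink is not meant.

How it is judged:
At the end, for the whole second after the job is handed in: Wheel, bearer, strap and frame lie flat (0.08 rad), released and still, each centred within 10 mm on its own drawing; long axes of bearer, strap and frame within 0.17 rad of their drawings', either way round. The small wheel and short strap lie within 20 mm of where they started (horizontal distance between wheel and draw_wheel below 0.01 m and angle between each of wheel, bearer, strap, frame's own z axis and vertical below 0.08 rad and height (world z) of each of wheel, bearer, strap, frame below 0.006 m and linear speed of each of wheel, bearer, strap, frame below 0.01 m/s and angular speed of each of wheel, bearer, strap, frame below 0.1 rad/s and horizontal distance between bearer and draw_bearer below 0.01 m and angle between the x axis of bearer and the x axis of draw_bearer, either way round below 0.17 rad and horizontal distance between strap and draw_strap below 0.01 m and angle between the x axis of strap and the x axis of draw_strap, either way round below 0.17 rad and horizontal distance between frame and draw_frame below 0.01 m and angle between the x axis of frame and the x axis of draw_frame, either way round below 0.17 rad and distance of each of small_wheel, short_strap from where it was at the start of the episode below 0.02 m); the robot touches nothing.
It fails at once if the small wheel is moved by more than 20 mm (distance of small_wheel from where it was at the start of the episode above 0.02 m).
It fails at once if the short strap is moved by more than 20 mm (distance of short_strap from where it was at the start of the episode above 0.02 m).
It also fails if it takes over 109 s, if anything falls off the work surface, if the arm or the gripper's body presses on something with over 40 N, if the wrist force passes 120 N, or if a joint passes its speed limit or range.

## Working session

There is one attempt and no reset: what is moved stays moved. The work goes in short steps, Python scripts to look and compute and a tool call to move; the robot and the scene stay as the last step left them, time stands still between calls to the robot, and variables do not carry over. Pictures are saved under pics/ and viewed, and the job is handed in when it is done.

Besides the shell and the picture viewer there is one more tool, called after ">>>" as a command line: name --pt "numbers of a row" for each row, then --argument value for the rest. send_rows: Moves the arm, as the interface text tells. Its arguments: {"type":"object","properties":{"targets":{"type":"array"},"grip_force":{"type":"number"}},"required":["targets"]}

```bash
mkdir -p pics
cat > h.py <<'E'
import numpy as np,cv2
from cell import manip
def save(p,n): cv2.imwrite('pics/'+n+'.png',p['color'][:,:,::-1])
E
python3 - <<'E'
from h import *
s=manip.sense(); print({k:np.round(v,3) for k,v in s.items()})
for n in ['top','side']:
    p=manip.snapshot(n); save(p,n+'0'); print(n,p['intrinsics'],p['origin'],p['attitude'],[k for k in p])
E
```

```text
{'time': np.float64(0.0), 'joint_pos': array([-1.15 ,  0.508, -0.238,  1.501,  0.126,  1.149, -0.155]), 'qvel': array([-0.   ,  0.   ,  0.001,  0.001,  0.   , -0.001, -0.001]), 'joint_torque': array([-0.0000e+00, -6.2060e+01, -2.1870e+00, -2.4966e+01,  1.3000e-02,
        1.2000e-02,  0.0000e+00]), 'eef_pos': array([0.194, 0.594, 0.238]), 'ee_rot': array([-4.940e-01, -3.102e+00,  3.000e-03]), 'contact_force': array([ 1.156, -0.517,  0.126]), 'moment': array([ 0.024, -0.011, -0.005]), 'finger_gap': np.float64(0.085)}
top [[536.62527708   0.         273.47152416]
 [  0.         536.62527708 206.55440883]
 [  0.           0.           1.        ]] [0.27352437 0.04910316 1.37316275] [ 0.08428373 -0.07606423 -1.57235138] ['color', 'intrinsics', 'origin', 'attitude', 'shot']
side [[451.92566704   0.         269.42103166]
 [  0.         451.92566704 206.31831457]
 [  0.           0.           1.        ]] [-0.34880293  1.00351942  0.8232458 ] [ 0.42418203 -1.21490198 -2.20112585] ['color', 'intrinsics', 'origin', 'attitude', 'shot']
```

View pics/top0.png

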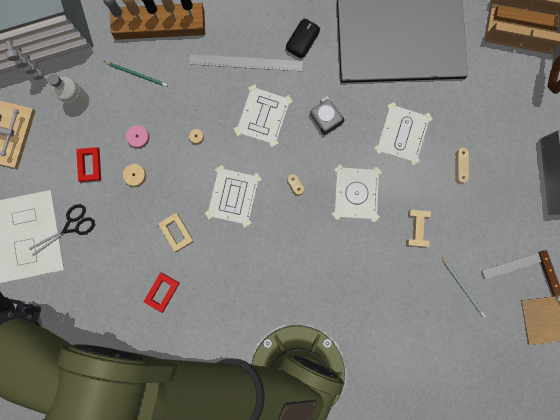

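View pics/side0.png

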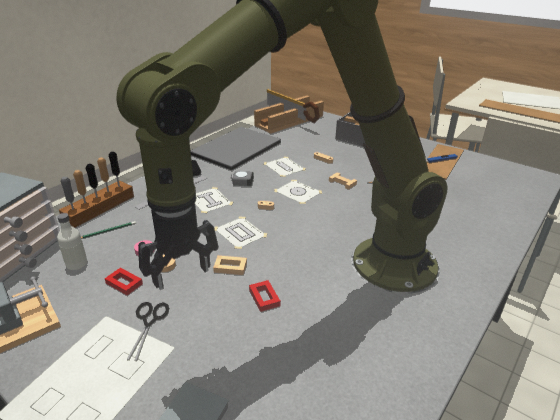

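```bash
cat >> h.py <<'E'
from scipy.spatial.transform import Rotation as R
def proj(p,uv,z):
    uv=np.atleast_2d(np.array(uv,float)); K=p['intrinsics']
    d=np.c_[(uv[:,0]-K[0,2])/K[0,0],-(uv[:,1]-K[1,2])/K[1,1],-np.ones(len(uv))]
    a=np.array(p['attitude']); Rm=R.from_rotvec(a).as_matrix() if a.ndim==1 else a
    d=d@Rm.T; o=np.array(p['origin']); t=(z-o[2])/d[:,2]
    return (o+t[:,None]*d)[:,:2]
def pix(p,X):
    X=np.atleast_2d(np.array(X,float)); K=p['intrinsics']
    c=(X-np.array(p['origin']))@R.from_rotvec(p['attitude']).as_matrix()
    return np.c_[K[0,2]+K[0,0]*c[:,0]/-c[:,2],K[1,2]-K[1,1]*c[:,1]/-c[:,2]]
def find(p,q,z,n=3):
    for r in manip.regions_of(p,q)[:n]:
        cs,_=cv2.findContours(r['region'].astype(np.uint8),cv2.RETR_EXTERNAL,cv2.CHAIN_APPROX_NONE)
        if not cs: continue
        c=max(cs,key=cv2.contourArea)[:,0]
        w=proj(p,c,z)*1000
        (cx,cy),(a,b),th=cv2.minAreaRect(w.astype(np.float32))
        if a<b: th+=90;a,b=b,a
        print(q,'%.2f'%r['score'],'px',np.round(r['xy']),'c %.1f %.1f size %.1f %.1f ang %.1f'%(cx,cy,a,b,(th+90)%180-90))
E
python3 - <<'E'
from h import *
p=manip.snapshot('top')
for q in ['wheel','bearer','strap','frame','small_wheel','short_strap']: find(p,q,.018)
for q in ['draw_wheel','draw_bearer','draw_strap','draw_frame']:
    find(p,q,0,2)
    for r in manip.spot_point(p,q)[:2]: print('   spot',np.round(r['score'],2),np.round(r['xy'],1),np.round(1000*proj(p,r['xy'],0),1))
E
```

```text
wheel 0.72 px [138. 135.] c 595.0 407.1 size 57.9 52.7 ang 45.1
wheel 0.56 px [136. 173.] c 496.0 411.3 size 59.3 54.3 ang 89.8
bearer 0.92 px [419. 227.] c 356.1 -311.0 size 92.8 55.6 ang -5.7
strap 0.69 px [462. 164.] c 518.7 -427.2 size 91.1 33.2 ang -2.1
frame 0.77 px [156. 291.] c 198.8 337.3 size 85.2 57.4 ang -29.4
frame 0.75 px [194. 137.] c 595.6 255.0 size 36.9 36.1 ang 0.6
frame 0.70 px [174. 235.] c 348.7 304.6 size 83.8 54.7 ang 31.5
small_wheel 0.52 px [194. 138.] c 595.0 254.4 size 35.4 32.8 ang 44.8
short_strap 0.77 px [297. 185.] c 469.6 0.3 size 55.9 27.2 ang 30.4
draw_wheel 0.95 px [355. 192.] c 449.0 -158.0 size 140.5 116.7 ang -3.5
draw_wheel 0.22 px [194. 137.] c 599.9 257.8 size 37.5 36.6 ang 0.6
   spot 0.58 [356.5 192.9] [[ 448.8 -158. ]]
draw_bearer 0.96 px [265. 116.] c 656.0 82.5 size 138.9 115.9 ang -18.3
   spot 0.72 [264.1 116.3] [[651.7  80. ]]
draw_strap 0.87 px [405. 132.] c 606.4 -283.2 size 137.0 117.5 ang -17.2
   spot 0.59 [408.  132.8] [[ 606.2 -294.9]]
draw_frame 0.63 px [235. 195.] c 443.3 161.2 size 137.2 113.7 ang -13.3
draw_frame 0.48 px [298. 187.] c 472.2 -0.2 size 54.8 25.7 ang 29.1
   spot 0.73 [233.1 197.2] [[438.7 160.1]]
```

```bash
cat >> h.py <<'E'
def outline(kind):
    if kind=='wheel': t=np.linspace(0,2*np.pi,40); return np.c_[28*np.cos(t),28*np.sin(t)]
    if kind=='bearer': return np.array([[-45,-26],[-30,-26],[-30,-10],[30,-10],[30,-26],[45,-26],[45,26],[30,26],[30,10],[-30,10],[-30,26],[-45,26],[-45,-26]],float)
    if kind=='strap':
        t=np.linspace(-np.pi/2,np.pi/2,15); a=np.c_[32+13*np.cos(t),13*np.sin(t)]; return np.r_[a,-a,a[:1]]
    if kind=='frame': return np.array([[-42,-27],[42,-27],[42,27],[-42,27],[-42,-27]],float)
def overlay(p,items,name,S=4,half=35,col=(0,0,255)):
    # items: kind,x,y(mm),ang deg,z
    tiles=[]
    for k,x,y,a,z in items:
        o=outline(k); c,s=np.cos(np.radians(a)),np.sin(np.radians(a))
        w=np.c_[x+c*o[:,0]-s*o[:,1],y+s*o[:,0]+c*o[:,1],np.full(len(o),z)]/1000
        u=pix(p,w); c0=np.round(pix(p,[[x/1000,y/1000,z/1000]])[0]).astype(int)
        c0=np.clip(c0,half,[559-half,419-half])
        im=p['color'][c0[1]-half:c0[1]+half,c0[0]-half:c0[0]+half,::-1]
        im=cv2.resize(im,None,fx=S,fy=S,interpolation=cv2.INTER_CUBIC)
        uu=((u-c0+half+.5)*S).astype(np.int32)
        b=im.copy(); cv2.polylines(b,[uu],False,col,1)
        tiles.append(b)
    n=len(tiles)//2
    cv2.imwrite('pics/'+name+'.png',np.vstack([np.hstack(tiles[:n]),np.hstack(tiles[n:])]))
E
python3 - <<'E'
from h import *
p=manip.snapshot('top')
overlay(p,[('wheel',496,411,0,18),('bearer',356,-311,-5.7,18),('strap',519,-427,-2,18),('frame',349,305,31,18),
('wheel',449,-158,-3,0),('bearer',656,82,-18,0),('strap',606,-283,-17,0),('frame',443,161,-13,0)],'ov1',S=3,half=33)
E
```

```text
(no output)
```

View pics/ov1.png

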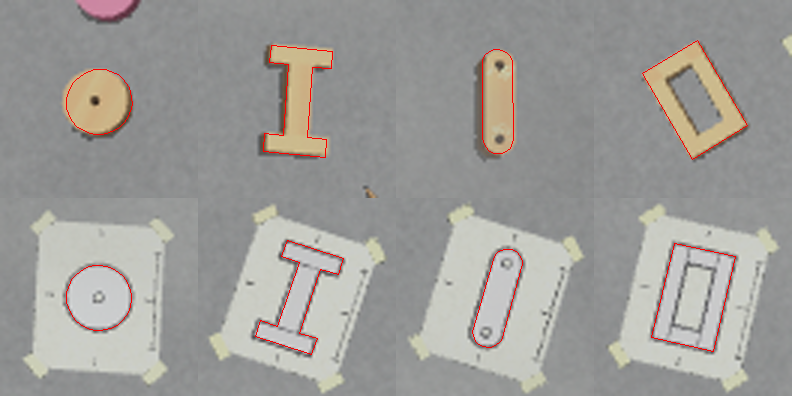

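>>> send_rows --pt "-1 19 -36 -14 0 0 0.107" --pt "-1 19 -36 -14 0 0 0.107" --pt "-1 19 -36 -14 0 0 0.107" --pt "-1 19 -36 -14 0 0 0.107" --pt "-1 19 -36 -14 0 0 0.107" --pt "-1 20 -36 -14 0 0 0.107" --pt "-1 20 -36 -14 0 0 0.107" --pt "-1 20 -37 -20 0 0 0.107" --pt "-1 0 0 0 0 0 0" --pt "-1 0 0 0 0 0 0" --grip_force 40

```text
time: 2.15
eef_pos: [0.3492, 0.3059, 0.1216]
ee_rot: [-0.836, 3.028, 0.002]
contact_force: [-0.0, 0.2, -0.5]
finger_gap: 0.0855
```

```bash
cat >> h.py <<'E'
def st():
    s=manip.sense(); m=R.from_rotvec(s['ee_rot']).as_matrix()
    print('t %.2f'%s['time'],'tcp',np.round(s['eef_pos']*1000,1),'jaw %.1f'%(np.degrees(np.arctan2(m[1,1],m[0,1]))%180),'tilt',np.round(m[:2,2],3),'gap %.1f'%(s['finger_gap']*1000),'F',np.round(s['contact_force'],1),'q',np.round(s['joint_pos'],2))
E
python3 - <<'E'
from h import *
st(); p=manip.snapshot('wrist'); save(p,'w1'); find(p,'frame',.018)
E
```

```text
t 2.15 tcp [349.2 305.9 121.6] jaw 120.9 tilt [0.    0.001] gap 85.5 F [-0.   0.2 -0.5] q [-0.47  0.43 -0.42  2.07  0.27  0.69  1.05]
frame 0.77 px [445.  68.] c 201.5 340.4 size 89.5 54.6 ang -29.6
frame 0.66 px [263. 207.] c 349.5 307.0 size 86.0 54.4 ang 31.4
```

View pics/w1.png

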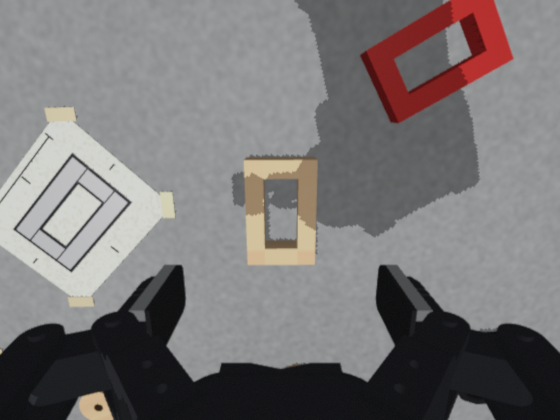

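The wrist view shows the frame centred between the jaws (pixel 281,211), with the red look-alike upper right. Aligned; descending.

>>> send_rows --pt "-1 0 0 -30 0 0 0" --pt "-1 0 0 -30 0 0 0" --pt "-1 0 0 -25 0 0 0" --pt "-1 0 0 -15 0 0 0" --pt "-1 0 0 -9 0 0 0" --pt "-1 0 0 0 0 0 0" --pt "0.6 0 0 0 0 0 0" --pt "0.6 0 0 0 0 0 0" --pt "0.6 0 0 0 0 0 0" --pt "0.6 0 0 0 0 0 0" --pt "0.6 0 0 0 0 0 0" --pt "0.6 0 0 0 0 0 0"

```text
time: 3.75
eef_pos: [0.3495, 0.3054, 0.0131]
ee_rot: [-0.838, 3.026, 0.001]
contact_force: [-1.7, -0.5, 5.0]
finger_gap: 0.0529
```

Run:
```python
from h import *
st();
```

```text
t 3.75 tcp [349.5 305.4  13.1] jaw 120.9 tilt [0.001 0.001] gap 52.9 F [-1.7 -0.5  5. ] q [-0.58  0.61 -0.28  2.17  0.41  0.41  0.92]
```

>>> send_rows --pt "0.6 0 0 20 0 0 0" --pt "0.6 0 0 40 0 0 0" --pt "0.6 13 -20 10 0 0 -0.11" --pt "0.6 13 -20 0 0 0 -0.11" --pt "0.6 13 -20 0 0 0 -0.11" --pt "0.6 13 -20 0 0 0 -0.11" --pt "0.6 13 -20 0 0 0 -0.11" --pt "0.6 14 -22 0 0 0 -0.11" --pt "0.6 14 -22 0 0 0 -0.11" --pt "0.6 0 0 0 0 0 0" --pt "0.6 0 0 0 0 0 0"

```text
time: 5.12
eef_pos: [0.4421, 0.1611, 0.0822]
ee_rot: [-0.361, -3.12, -0.0]
contact_force: [0.2, 0.5, -0.7]
finger_gap: 0.0528
```

Run:
```python
from h import *
st(); p=manip.snapshot('wrist'); save(p,'w2'); p=manip.snapshot('side'); save(p,'s2')
```

```text
t 5.12 tcp [442.1 161.1  82.2] jaw 76.8 tilt [-0.  0.] gap 52.8 F [ 0.2  0.5 -0.7] q [-0.27  0.48 -0.18  2.1   0.15  0.57  0.78]
```

View pics/w2.png

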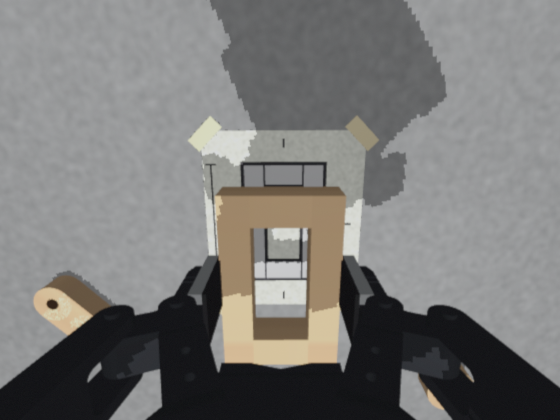

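Frame held square over its drawing. Lowering, releasing, retreating.

>>> send_rows --pt "0.6 1 0 -30 0 0 0" --pt "0.6 0 0 -25 0 0 0" --pt "0.6 0 0 -9 0 0 0" --pt "0.6 0 0 -4 0 0 0" --pt "0.6 0 0 0 0 0 0" --pt "0.6 0 0 0 0 0 0" --pt "0.1 0 0 0 0 0 0" --pt "-1 0 0 0 0 0 0" --pt "-1 0 0 0 0 0 0" --pt "-1 0 0 0 0 0 0" --pt "-1 0 0 0 0 0 0" --pt "-1 0 0 30 0 0 0" --pt "-1 0 0 40 0 0 0" --pt "-1 0 0 30 0 0 0" --pt "-1 11 50 0 0 0 0" --pt "-1 11 50 0 0 0 0" --pt "-1 11 50 0 0 0 0" --pt "-1 10 50 0 0 0 0" --pt "-1 10 50 0 0 0 0" --pt "-1 0 0 0 0 0 0"

```text
time: 7.72
eef_pos: [0.4947, 0.4161, 0.1136]
ee_rot: [-0.352, -3.121, -0.005]
contact_force: [-0.1, -0.5, 0.1]
finger_gap: 0.0853
```

Run:
```python
from h import *
st(); p=manip.snapshot('wrist'); save(p,'w3'); find(p,'wheel',.018)
p=manip.snapshot('top'); save(p,'t3'); overlay(p,[('wheel',496,411,0,18),('frame',443,161,-13,18)],'ov3',S=5)
```

```text
t 7.72 tcp [494.7 416.1 113.6] jaw 77.1 tilt [-0.001  0.003] gap 85.3 F [-0.1 -0.5  0.1] q [-0.62  0.65 -0.19  1.6   0.14  0.9   0.48]
wheel 0.87 px [299. 332.] c 594.4 412.3 size 66.6 55.8 ang -13.0
wheel 0.79 px [281. 216.] c 496.9 417.8 size 58.5 54.0 ang -12.9
```

View pics/w3.png

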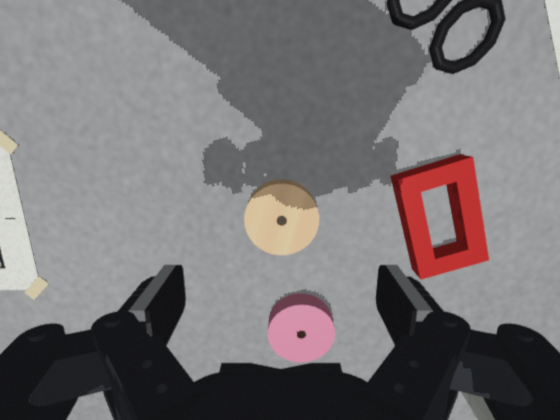

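View pics/ov3.png

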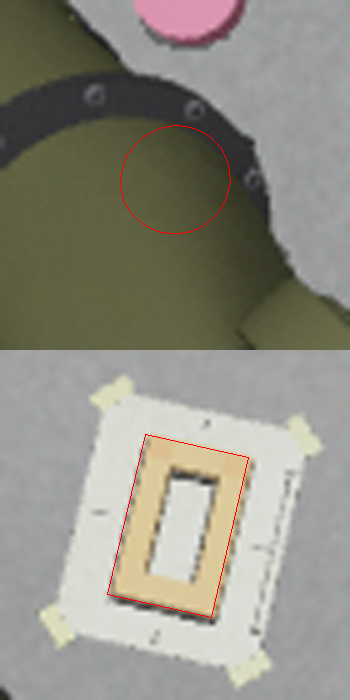

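Run:
```python
from h import *
p=manip.snapshot('wrist'); print(proj(p,[[282,220]],.018)*1000); st()
```

```text
[[499.88973584 410.72045418]]
t 7.92 tcp [496.2 409.5 114. ] jaw 76.8 tilt [-0.    -0.002] gap 85.4 F [ 0.8 -0.1  0.3] q [-0.62  0.65 -0.19  1.61  0.14  0.9   0.48]
```

>>> send_rows --pt "-1 2 2 -30 0 0 0" --pt "-1 0 0 -30 0 0 0" --pt "-1 0 0 -22 0 0 0" --pt "-1 0 0 -12 0 0 0" --pt "-1 0 0 -7 0 0 0" --pt "-1 0 0 0 0 0 0" --pt "0.6 0 0 0 0 0 0" --pt "0.6 0 0 0 0 0 0" --pt "0.6 0 0 0 0 0 0" --pt "0.6 0 0 0 0 0 0" --pt "0.6 0 0 0 0 0 0" --pt "0.6 0 0 0 0 0 0" --pt "0.6 0 0 20 0 0 0" --pt "0.6 0 0 40 0 0 0" --pt "0.6 0 0 30 0 0 0"

```text
time: 9.8
eef_pos: [0.4984, 0.4134, 0.1052]
ee_rot: [0.36, 3.12, 0.002]
contact_force: [-0.1, 0.5, -0.9]
finger_gap: 0.0538
```

Run:
```python
from h import *
st(); p=manip.snapshot('wrist'); save(p,'w4')
```

```text
t 9.80 tcp [498.4 413.4 105.2] jaw 76.8 tilt [0.001 0.001] gap 53.8 F [-0.1  0.5 -0.9] q [-0.62  0.66 -0.19  1.61  0.15  0.89  0.48]
```

View pics/w4.png

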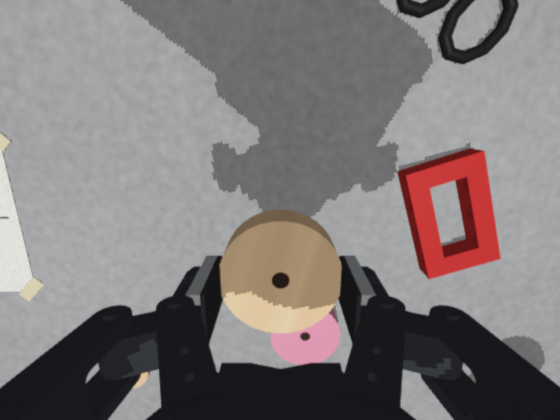

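Run:
```python
from h import *
p=manip.snapshot('wrist'); st(); save(p,'w4b')
for z in (.108,.112): print(proj(p,[[281,281]],z)*1000)
```

```text
t 9.90 tcp [499.8 414.7 107.5] jaw 76.8 tilt [0.005 0.005] gap 53.8 F [0.6 0.9 0.6] q [-0.62  0.66 -0.19  1.6   0.15  0.88  0.48]
[[502.37319172 415.06785626]]
[[500.20476318 415.54256812]]
```

>>> send_rows --pt "0.6 -4 -47 0 0 0 0" --pt "0.6 -4 -47 0 0 0 0" --pt "0.6 -4 -47 0 0 0 0" --pt "0.6 -4 -47 0 0 0 0" --pt "0.6 -4 -47 0 0 0 0" --pt "0.6 -4 -47 0 0 0 0" --pt "0.6 -4 -47 0 0 0 0" --pt "0.6 -4 -47 0 0 0 0" --pt "0.6 -4 -47 0 0 0 0" --pt "0.6 -4 -47 0 0 0 0" --pt "0.6 -4 -47 0 0 0 0" --pt "0.6 -5 -53 0 0 0 0" --pt "0.6 0 0 0 0 0 0" --pt "0.6 0 0 0 0 0 0" --pt "0.6 0 0 0 0 0 0"

```text
time: 11.78
eef_pos: [0.4493, -0.1554, 0.1032]
ee_rot: [-0.357, -3.121, -0.001]
contact_force: [-0.2, -0.3, -0.5]
finger_gap: 0.0538
```

Run:
```python
from h import *
st(); p=manip.snapshot('wrist'); save(p,'w5')
```

```text
t 11.78 tcp [ 449.3 -155.4  103.2] jaw 77.0 tilt [-0.     0.001] gap 53.8 F [-0.2 -0.3 -0.5] q [ 0.44  0.46 -0.23  2.06  0.17  0.64  1.45]
```

View pics/w5.png

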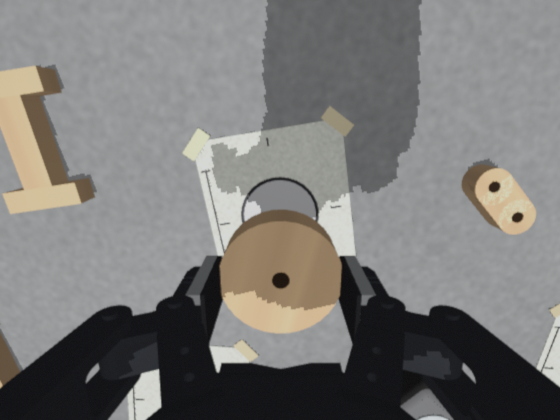

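>>> send_rows --pt "0.6 -1 -2 -30 0 0 0" --pt "0.6 0 0 -30 0 0 0" --pt "0.6 0 0 -20 0 0 0" --pt "0.6 0 0 -7 0 0 0" --pt "0.6 0 0 -3 0 0 0" --pt "0.6 0 0 0 0 0 0" --pt "0.6 0 0 0 0 0 0" --pt "0.1 0 0 0 0 0 0" --pt "-1 0 0 0 0 0 0" --pt "-1 0 0 0 0 0 0" --pt "-1 0 0 0 0 0 0" --pt "-1 0 0 0 0 0 0" --pt "-1 0 0 30 0 0 0" --pt "-1 0 0 40 0 0 0" --pt "-1 0 0 30 0 0 0" --pt "-1 0 0 0 0 0 0"

```text
time: 13.82
eef_pos: [0.4493, -0.1594, 0.1152]
ee_rot: [0.36, 3.117, -0.002]
contact_force: [-0.3, -0.2, -0.8]
finger_gap: 0.0852
```

Run:
```python
from h import *
st(); p=manip.snapshot('wrist'); save(p,'w6')
```

```text
t 13.82 tcp [ 449.3 -159.4  115.2] jaw 76.8 tilt [ 0.004 -0.001] gap 85.2 F [-0.3 -0.2 -0.8] q [ 0.46  0.44 -0.24  2.05  0.16  0.67  1.45]
```

View pics/w6.png

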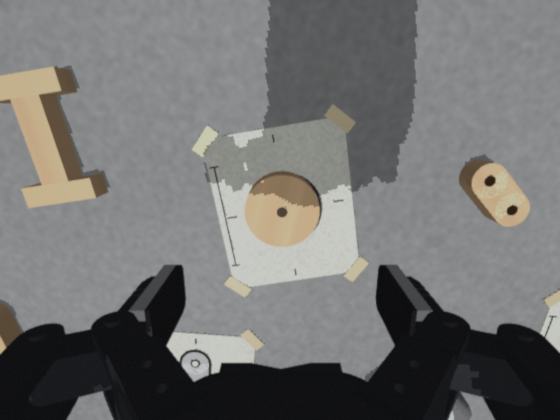

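Wheel sits centred on its circle (282,212). Next the bearer.

>>> send_rows --pt "-1 -23 -38 0 0 0 0.033" --pt "-1 -23 -38 0 0 0 0.033" --pt "-1 -23 -38 0 0 0 0.033" --pt "-1 -24 -38 0 0 0 0.033" --pt "-1 0 0 0 0 0 0" --pt "-1 0 0 0 0 0 0" --pt "-1 0 0 0 0 0 0"

```text
time: 14.75
eef_pos: [0.3558, -0.3096, 0.1129]
ee_rot: [-0.15, -3.138, -0.001]
contact_force: [-0.5, -0.2, -0.7]
finger_gap: 0.0859
```

Run:
```python
from h import *
st(); p=manip.snapshot('wrist'); save(p,'w7'); find(p,'bearer',.018)
```

```text
t 14.75 tcp [ 355.8 -309.6  112.9] jaw 84.5 tilt [-0.     0.001] gap 85.9 F [-0.5 -0.2 -0.7] q [ 0.87  0.44 -0.28  2.06  0.19  0.67  1.93]
bearer 0.85 px [279. 212.] c 357.5 -310.3 size 92.1 51.8 ang -4.6
```

View pics/w7.png

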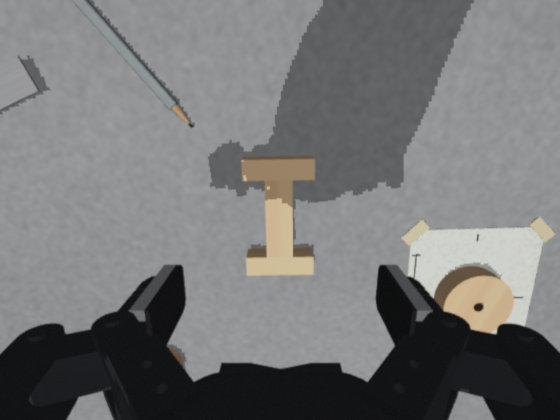

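>>> send_rows --pt "-1 1 -1 -30 0 0 0.015" --pt "-1 0 0 -30 0 0 0" --pt "-1 0 0 -22 0 0 0" --pt "-1 0 0 -11 0 0 0" --pt "-1 0 0 -6 0 0 0" --pt "-1 0 0 0 0 0 0" --pt "1 0 0 0 0 0 0" --pt "1 0 0 0 0 0 0" --pt "1 0 0 0 0 0 0" --pt "1 0 0 0 0 0 0" --pt "1 0 0 0 0 0 0" --pt "1 0 0 0 0 0 0" --pt "1 0 0 0 0 0 0"

```text
time: 16.48
eef_pos: [0.3562, -0.3121, 0.0146]
ee_rot: [0.13, 3.139, -0.001]
contact_force: [-0.6, 0.6, 5.2]
finger_gap: 0.0187
```

Run:
```python
from h import *
st()
```

```text
t 16.48 tcp [ 356.2 -312.1   14.6] jaw 85.2 tilt [ 0. -0.] gap 18.7 F [-0.6  0.6  5.2] q [ 0.8   0.61 -0.2   2.15  0.29  0.41  1.86]
```

>>> send_rows --pt "1 0 0 20 0 0 0" --pt "1 0 0 40 0 0 0" --pt "1 0 0 40 0 0 0" --pt "1 30 39 0 0 0 -0.023" --pt "1 30 39 0 0 0 -0.023" --pt "1 30 39 0 0 0 -0.023" --pt "1 30 39 0 0 0 -0.023" --pt "1 30 39 0 0 0 -0.023" --pt "1 30 39 0 0 0 -0.023" --pt "1 30 39 0 0 0 -0.023" --pt "1 30 39 0 0 0 -0.023" --pt "1 30 40 0 0 0 -0.023" --pt "1 30 42 0 0 0 -0.023" --pt "1 0 0 0 0 0 0" --pt "1 0 0 0 0 0 0" --pt "1 0 0 0 0 0 0"

```text
time: 18.48
eef_pos: [0.6556, 0.0802, 0.1142]
ee_rot: [-0.492, -3.102, 0.002]
contact_force: [0.1, -0.4, 0.7]
finger_gap: 0.019
```

Run:
```python
from h import *
st(); p=manip.snapshot('wrist'); save(p,'w8')
```

```text
t 18.48 tcp [655.6  80.2 114.2] jaw 72.0 tilt [-0.001 -0.001] gap 19.0 F [ 0.1 -0.4  0.7] q [-0.04  0.67 -0.2   1.56  0.16  0.93  0.96]
```

View pics/w8.png

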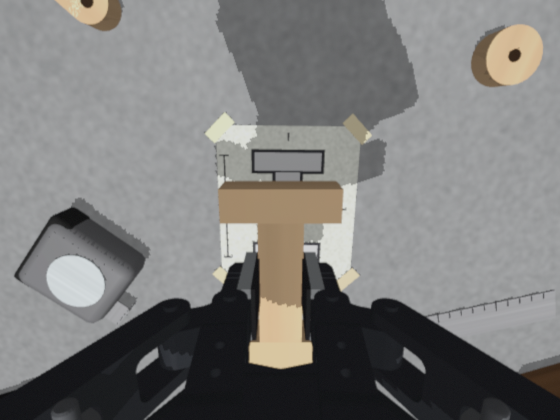

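Run:
```python
from h import *
p=manip.snapshot('wrist'); save(p,'w8b'); st()
a=proj(p,[[252,150],[324,150],[319.5,243],[254,243]],0)*1000; print(a)
print(pix(p,[[.6556,.0802,0]]))
from scipy import *
# drawing flange outer centre
m=(a[0]+a[1])/2; n=(a[3]+a[2])/2; print(m,n, np.degrees(np.arctan2(*(n-m)[::-1])))
d=np.array([np.cos(np.radians(-18)),np.sin(np.radians(-18))]); print('centre',m+45*d,m-45*d)
im=cv2.resize(p['color'][110:290,190:380,::-1],None,fx=4,fy=3.3); cv2.imwrite('pics/w8c.png',im)
q=manip.snapshot('top'); st()
```

```text
t 18.57 tcp [655.8  80.5 114.4] jaw 72.0 tilt [-0.    -0.001] gap 18.9 F [-0.4 -0.3  0.1] q [-0.04  0.67 -0.2   1.56  0.16  0.93  0.96]
[[605.43352261  74.62807518]
 [622.30684452 126.44317948]
 [693.99155877 102.22971204]
 [677.32017665  50.97914403]]
[[279.56455661 208.34044113]]
[613.87018356 100.53562733] [685.65586771  76.60442803] -18.436843711558485
centre [656.6677268   86.62986258] [571.07264033 114.44139208]
t 18.62 tcp [655.9  80.8 114.5] jaw 72.0 tilt [ 0. -0.] gap 18.7 F [-0.2  0.1 -0.3] q [-0.04  0.67 -0.2   1.56  0.16  0.93  0.96]
```

View pics/w8c.png

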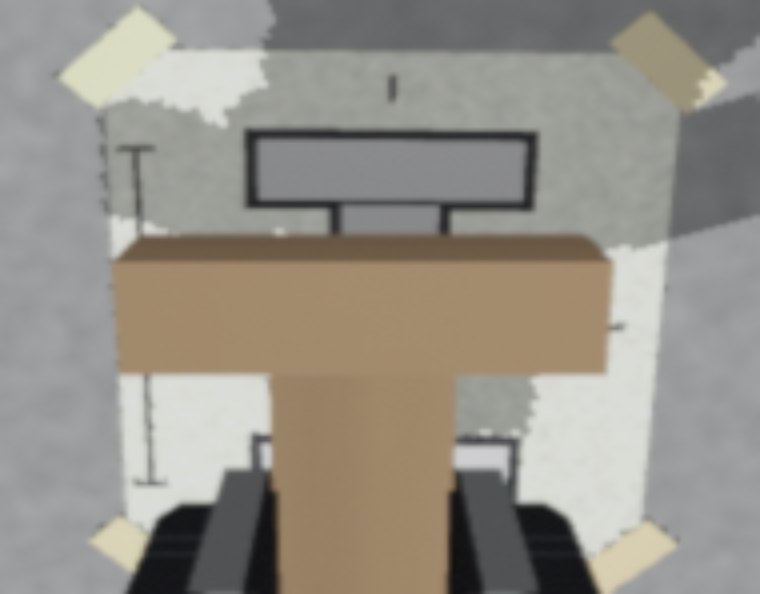

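>>> send_rows --pt "1 0 3 -30 0 0 0" --pt "1 0 0 -30 0 0 0" --pt "1 0 0 -25 0 0 0" --pt "1 0 0 -10 0 0 0" --pt "1 0 0 -5 0 0 0" --pt "1 0 0 0 0 0 0" --pt "1 0 0 0 0 0 0" --pt "0.5 0 0 0 0 0 0" --pt "0.1 0 0 0 0 0 0" --pt "-1 0 0 0 0 0 0" --pt "-1 0 0 0 0 0 0" --pt "-1 0 0 0 0 0 0" --pt "-1 0 0 0 0 0 0" --pt "-1 0 0 30 0 0 0" --pt "-1 0 0 40 0 0 0" --pt "-1 0 0 30 0 0 0" --pt "-1 0 0 0 0 0 0"

```text
time: 20.75
eef_pos: [0.6577, 0.0854, 0.1171]
ee_rot: [0.489, 3.098, 0.002]
contact_force: [0.6, 0.8, -0.2]
finger_gap: 0.0855
```

Run:
```python
from h import *
st(); p=manip.snapshot('wrist'); save(p,'w9')
```

```text
t 20.75 tcp [657.7  85.4 117.1] jaw 72.1 tilt [0.005 0.001] gap 85.5 F [ 0.6  0.8 -0.2] q [-0.05  0.67 -0.2   1.55  0.16  0.93  0.96]
```

View pics/w9.png

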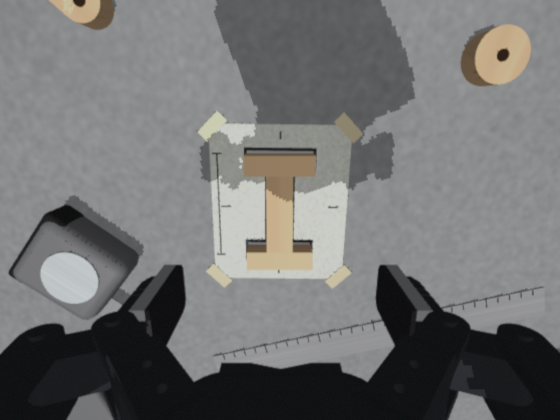

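>>> send_rows --pt "-1 -10 -39 10 0 0 0.02" --pt "-1 -10 -39 0 0 0 0.02" --pt "-1 -10 -39 0 0 0 0.02" --pt "-1 -10 -39 0 0 0 0.02" --pt "-1 -10 -39 0 0 0 0.02" --pt "-1 -10 -39 0 0 0 0.02" --pt "-1 -11 -39 0 0 0 0.02" --pt "-1 -11 -39 0 0 0 0.02" --pt "-1 -11 -39 0 0 0 0.02" --pt "-1 -11 -40 0 0 0 0.02" --pt "-1 -11 -40 0 0 0 0.03" --pt "-1 -11 -40 0 0 0 0.03" --pt "-1 -11 -41 -10 0 0 0.02" --pt "-1 0 0 0 0 0 0" --pt "-1 0 0 0 0 0 0" --pt "-1 0 0 0 0 0 0"

```text
time: 22.8
eef_pos: [0.5199, -0.4252, 0.114]
ee_rot: [-0.048, -3.141, -0.002]
contact_force: [-0.3, 0.5, -0.2]
finger_gap: 0.0858
```

Run:
```python
from h import *
st(); p=manip.snapshot('wrist'); save(p,'w10'); find(p,'strap',.018)
p=manip.snapshot('top'); save(p,'t10'); st()
overlay(p,[('wheel',449,-158,-3,18),('bearer',656,84,-18,18),('strap',606,-283,-17,0),('frame',443,161,-13,18)],'ov10',S=5)
```

```text
t 22.80 tcp [ 519.9 -425.2  114. ] jaw 88.2 tilt [-0.     0.001] gap 85.8 F [-0.3  0.5 -0.2] q [ 0.82  0.69 -0.3   1.52  0.23  0.96  1.99]
strap 0.77 px [277. 210.] c 518.7 -426.6 size 90.6 25.8 ang -2.8
t 22.95 tcp [ 519.8 -425.9  114.5] jaw 88.2 tilt [0. 0.] gap 85.3 F [-0.1  0.4  0.3] q [ 0.82  0.69 -0.3   1.52  0.23  0.96  1.99]
```

View pics/w10.png

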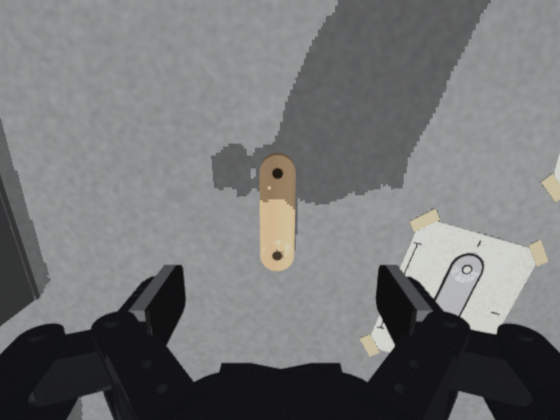

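View pics/ov10.png

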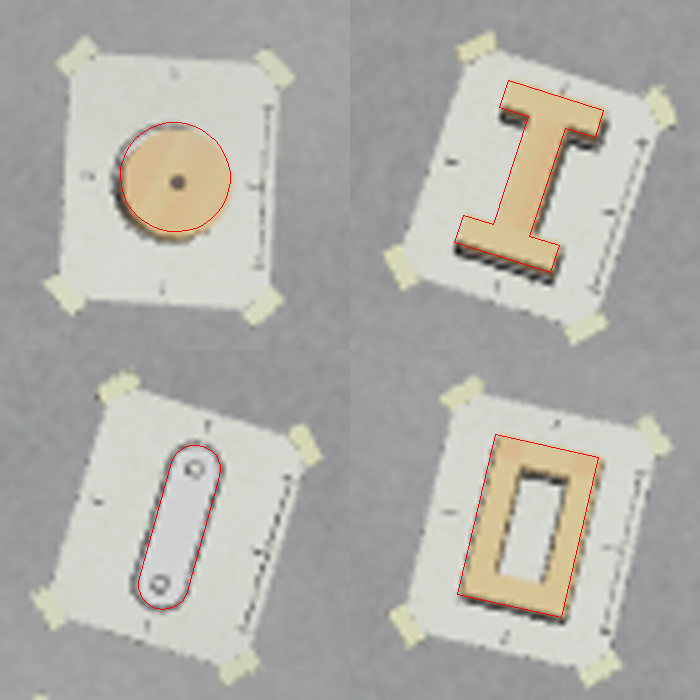

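All three placed parts match overlays within ~2–3 mm; the strap is centred in the jaws (277,211).

>>> send_rows --pt "-1 -1 -1 -30 0 0 -0.01" --pt "-1 0 0 -30 0 0 0" --pt "-1 0 0 -22 0 0 0" --pt "-1 0 0 -12 0 0 0" --pt "-1 0 0 -7 0 0 0" --pt "-1 0 0 0 0 0 0" --pt "1 0 0 0 0 0 0" --pt "1 0 0 0 0 0 0" --pt "1 0 0 0 0 0 0" --pt "1 0 0 0 0 0 0" --pt "1 0 0 0 0 0 0" --pt "1 0 0 0 0 0 0" --pt "1 0 0 0 0 0 0" --pt "1 0 0 20 0 0 0" --pt "1 0 0 40 0 0 0" --pt "1 0 0 40 0 0 0" --pt "1 0 0 0 0 0 0" --pt "1 0 0 0 0 0 0"

```text
time: 25.2
eef_pos: [0.5178, -0.4278, 0.1135]
ee_rot: [-0.067, -3.141, 0.0]
contact_force: [0.2, -1.1, -1.0]
finger_gap: 0.0249
```

Run:
```python
from h import *
st()
```

```text
t 25.20 tcp [ 517.8 -427.8  113.5] jaw 87.5 tilt [-0. -0.] gap 24.9 F [ 0.2 -1.1 -1. ] q [ 0.82  0.69 -0.3   1.52  0.23  0.96  1.98]
```

Held (gap 24.9 mm). To (606,-283): +88, +145; turn −14.5° = −0.253.

>>> send_rows --pt "1 22 36 0 0 0 -0.063" --pt "1 22 36 0 0 0 -0.063" --pt "1 22 36 0 0 0 -0.063" --pt "1 22 37 0 0 0 -0.063" --pt "1 0 0 0 0 0 0" --pt "1 0 0 0 0 0 0" --pt "1 0 0 0 0 0 0" --pt "1 0 0 0 0 0 0"

```text
time: 26.2
eef_pos: [0.6053, -0.2842, 0.113]
ee_rot: [-0.464, -3.107, 0.001]
contact_force: [0.9, 0.1, 1.0]
finger_gap: 0.025
```

Run:
```python
from h import *
p=manip.snapshot('wrist'); save(p,'w11'); st()
o=outline('strap');c,s=np.cos(np.radians(-17)),np.sin(np.radians(-17))
w=np.c_[606+c*o[:,0]-s*o[:,1],-283+s*o[:,0]+c*o[:,1],0*o[:,0]]/1000
im=p['color'][:,:,::-1].copy(); cv2.polylines(im,[pix(p,w).astype(np.int32)],True,(0,0,255),1); cv2.imwrite('pics/w11.png',im)
```

```text
t 26.25 tcp [ 605.5 -284.   113.2] jaw 73.0 tilt [-0. -0.] gap 24.8 F [-0.2  0.2 -1.2] q [ 0.53  0.68 -0.22  1.53  0.17  0.94  1.53]
```

View pics/w11.png

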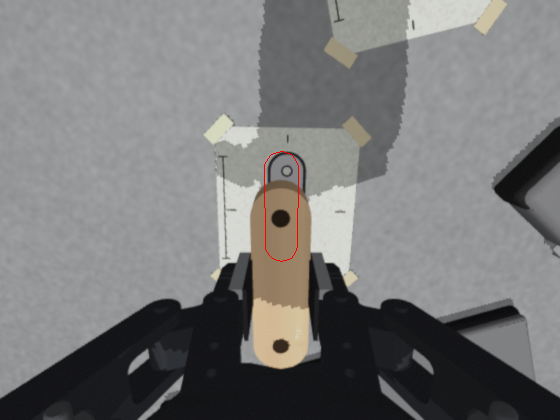

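>>> send_rows --pt "1 1 3 -30 0 0 0" --pt "1 0 0 -30 0 0 0" --pt "1 0 0 -25 0 0 0" --pt "1 0 0 -10 0 0 0" --pt "1 0 0 -5 0 0 0" --pt "1 0 0 0 0 0 0" --pt "1 0 0 0 0 0 0" --pt "0.5 0 0 0 0 0 0" --pt "0.1 0 0 0 0 0 0" --pt "-1 0 0 0 0 0 0" --pt "-1 0 0 0 0 0 0" --pt "-1 0 0 0 0 0 0" --pt "-1 0 0 0 0 0 0" --pt "-1 0 0 30 0 0 0" --pt "-1 0 0 40 0 0 0" --pt "-1 0 0 40 0 0 0" --pt "-1 -30 -40 20 0 0 0" --pt "-1 -30 -40 0 0 0 0" --pt "-1 -30 -40 0 0 0 0" --pt "-1 0 0 0 0 0 0"

```text
time: 28.75
eef_pos: [0.5128, -0.4054, 0.1432]
ee_rot: [-0.474, -3.104, 0.005]
contact_force: [0.6, -0.4, 0.5]
finger_gap: 0.0852
```

>>> send_rows --pt "-1 -40 -30 20 0 0 0" --pt "-1 -40 -30 20 0 0 0" --pt "-1 -40 0 0 0 0 0" --pt "-1 0 0 0 0 0 0" --pt "-1 0 0 0 0 0 0" --pt "-1 0 0 0 0 0 0"

```text
time: 29.5
eef_pos: [0.3989, -0.459, 0.1831]
ee_rot: [0.458, 3.107, 0.001]
contact_force: [1.8, 0.1, 0.1]
finger_gap: 0.0853
```

Run:
```python
from h import *
st(); p=manip.snapshot('top'); save(p,'t12')
overlay(p,[('wheel',449,-158,-3,18),('bearer',656,84,-18,18),('strap',606,-282,-17,18),('frame',443,161,-13,18)],'ov12',S=5)
find(p,'small_wheel',.018);find(p,'short_strap',.018);find(p,'bearer',.018);find(p,'strap',.018)
```

```text
t 29.50 tcp [ 398.9 -459.   183.1] jaw 73.2 tilt [0.001 0.001] gap 85.3 F [1.8 0.1 0.1] q [ 0.97  0.53 -0.25  1.63  0.15  1.    1.96]
small_wheel 0.76 px [195. 136.] c 594.4 256.3 size 39.5 38.7 ang 0.6
short_strap 0.70 px [297. 187.] c 469.8 1.3 size 56.9 32.0 ang 33.2
bearer 0.56 px [265. 112.] c 655.9 82.3 size 94.5 52.6 ang -18.2
strap 0.68 px [406. 131.] c 606.7 -280.1 size 89.9 27.1 ang -17.2
```

View pics/t12.png

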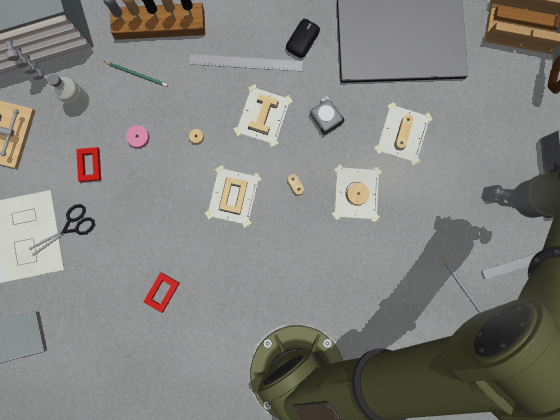

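View pics/ov12.png

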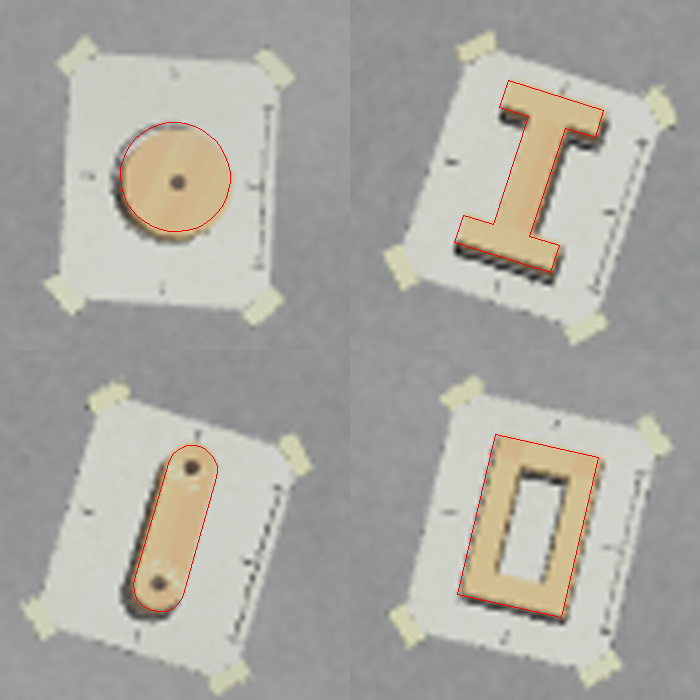

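The top view shows all four parts covering their outlines, within about 3 mm. The small wheel (195,136) and short strap (297,187) have not moved, and the arm is clear, so I'm handing in.

Run:
```python
from h import *
print(manip.job_done())
```

```text
the job is handed in; nothing more can be done
None
```

I laid the frame, wheel, bearer and strap on their own drawings, released them and handed the job in at about 29.5 s of the 109 s allowed. The hand-in gives no verdict.

- **Placing:** the last top picture, with the drawings' outlines laid over it, shows each part within about 3 mm of its drawing. No angle error shows in the overlay. All four look flat and still.
- **Parts left alone:** the small wheel and short strap measure within about 2 mm of their first positions, which is the measuring noise. I did not touch the red and pink look-alikes.
- **Disagreement:** the wrist and top cameras differed by 4–5 mm in y on where the bearer and strap drawings lie. I placed both parts between the two readings, so either one still puts them inside the 10 mm limit.

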